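# Seat a carving blank in the bench stops

## Robot

A 7-joint arm with a two-finger parallel gripper is mounted at the origin on the work surface. World frame = base frame: x ahead of the robot, y to its left, z up, the work surface at z = 0. Lengths are in m, angles in rad, forces in N, time in s.
With the tool pointing down it reaches from about 0.4 to 0.875 m from the base axis. Payload 6.5 kg.
Tool frame: the origin (TCP) lies between the finger pads; the fingertips stand 22 mm ahead of it and the grasp point (between the pads) lies 3 mm ahead of it; z points along the fingers, y is the line along which they close (so a half turn about z gives the same grasp; the last joint's range is limited). The gripper opens to 85 mm and grips with 20 to 120 N. Pads are 22 mm wide; open, the fingers measure 114 mm over their backs; the gripper's body (76 mm by 85 mm) begins 54 mm behind the grasp point. The pads swing forward as they close: fully open they stand 13 mm farther back than shut.
Start: joints at [-1.239, 0.536, -0.004, 1.538, 0.003, 1.067, -0.071], TCP at [0.252, 0.599, 0.23] pointing down, gripper open.
Joint ranges: [-2.7, 2.7], [-0.37, 2.16], [-1.27, 1.26], [0.24, 2.4], [-1.31, 4.45], [0.19, 1.91], [-2.76, 2.76]. Speed limits (rad/s): [2.39, 2.39, 3.14, 3.14, 3.14, 3.14, 3.14].

## Interface

Orientations are given as a unit quaternion [x, y, z, w].
In Python, from cell import manip gives the robot as it stands.
- The arm moves only by the tool step_arm, never from a script. Its argument "moves" is a list of rows, each a list of 7 numbers: the opening, from 0 (shut) to 1 (fully open), then the shift along the tool's x, y, z in m, then the turn, a rotation vector about the tool's x, y, z in degrees. A call has 1 to 8 rows; each row is the pose to reach, as a shift and turn from the pose commanded when the call began, along the tool's axes at that moment; what a row does not reach only later rows make up. A row lasts 1/12 s, in which the tool goes at most 41.7 mm and 7.16 degrees, less where a joint would pass 70% of its speed; a pose out of reach is approached as far as the arm can. A call with a gripper value outside its range is refused whole. The fingers move at their own pace and stop on an object; "newtons" is the grip in N (left out, the last holds). Time passes only in rows, so rows that repeat a pose let the fingers close. It gives the time, the measured TCP pose, the force, the opening and the grip force at its end, in the units of the state.
- manip.get_state(): the state, without advancing time (a new reading comes with each control period).
- manip.camera(name): name is "scene" or "top" or "wrist"; returns a dict with "pixels" (400x640x3 uint8, red, green, blue), "fx", "fy", "cx", "cy" (pixels), "world_from_camera" (4x4, takes a point from camera to world coordinates). Camera axes: x right, y down, z forward; pixel columns grow to the right and rows downward; lengths in m; the calibration is good to about 2 mm. The wrist camera is an equidistant fisheye: a pixel r from the principal point sees the ray r / f radians off the axis. A picture is of the moment at which its call begins. There is no depth.
- manip.sign_off(): hands the job in; it is judged then, once.
Trained networks look in the newest picture that a camera, given by its name, has taken for a name from the list of things; names that differ only in an ending like _2 or _b are one class to them, and where a whole thing is asked for, a point or a joint stands for the part that bears it (a point fixed in the world has none). Each returns a list of dicts, best first, with "score" (0 to 1); they miss things now and then, are a little off and sometimes report something else, mostly with a low value. They report only what shows in the picture. A call takes as long as a camera call. They do not tell look-alikes from the thing itself.
- manip.find_in(camera, thing): "at" ([column, row] in pixels, amid what is visible of it).
- manip.silhouettes(camera, thing): "region" (400x640 bool, what is visible of it) and "at" ([column, row] in pixels, amid what is visible of it).
The state is a dict: "time": time; "joint_positions": joint angles; "qd": joint speeds; "joint_efforts": joint torques, N m; "tool_pos": TCP position; "tool_rot": TCP orientation; "ft_force": force on the tool from outside, world axes, zero at the start; "wrist_torque": the same for the moment, N m; "width": finger opening in m; "grip_force": force on a finger pad.
Only numpy, scipy, OpenCV 4.12 (cv2) and the standard library are available. Lean on these libraries where they do the work, as an engineer would, in place of code of your own. Each camera call takes 0.05 s, during which the arm holds its last target. There are 200 camera calls.

## Task

Get the big carving blank (the thick board with the antler drawn on it) ready for carving: push it along the bench, without picking it up or tipping it, until one long side lies flush against the long fence and one end is up against the square stop block at the end of the fence. Leave the tin, the glue bottle, the small offcut and the gouge where they are, and move clear when the blank sits fully home in the corner.

Things in the scene. Friction and masses are not known exactly. Their poses are not given: they have to be found in the camera images.
- blank: The workpiece: loose board of pale wood, 95 (its x) x 130 (its y) x 28 mm high, about 0.2 kg, lying flat, too wide for the gripper, a dark antler outline drawn on top. Origin at the centre of its underside, z up. Starts on the robot's side of the fence, clear of it, its long sides (along its y) within 0.4 rad of the fence's direction. Either long side may go against the fence.
- fence: Straight batten of dark wood screwed to the bench, immovable, 25 (its x) x 560 (its y) x 35 mm high, lying across in front of the robot. Origin at the centre of its underside; y runs along it, towards the robot's left. Its flat -x face, 12.5 mm from the origin, looks to the robot; the blank goes against that face.
- stop: Square-cornered block of dark wood screwed to the bench, immovable, 80 (its x) x 40 (its y) x 35 mm high, on the robot's side of the fence near its left or right end, 17 mm off it. Origin at the centre of its underside; axes parallel to the fence's. The end of the blank goes against its flat side towards the middle of the fence, 20 mm from the origin along y.
- tin: Bystander: low round metal wax tin, diameter 71, height 40 mm, loose, at the other end of the fence from the stop block. Origin at the centre of its underside. Do not disturb.
- glue: Bystander: white glue bottle with red cap standing off the right (-y) end of the fence, diameter 60, height 150 mm, loose. Origin at the centre of its underside. Do not disturb.
- offcut: Bystander: small block of the same pale wood as the blank, 60 (its x) x 40 (its y) x 28 mm high, loose, off the left (+y) end of the fence. Origin at the centre of its underside. Do not disturb.
- gouge: Bystander: carving gouge lying along its y on the far side of the fence, about 230 mm long and 22 mm high: wooden handle to -y, steel blade to +y, loose. Origin at the ferrule where handle meets blade, on the bench. Do not disturb.
Things that resemble listed ones, but are neither listed nor needed, are in the scene too. Of the things that look like the blank, take the one that is farthest to the robot's left at the start.

How it is judged:
By the outcome, as a careful person would: the job done as asked, in the order asked, and still so for the second after the job is handed in, with the robot touching nothing.
It also fails if it takes over 64 s, if anything falls off the work surface, if the arm or the gripper's body presses on something with over 40 N, if the wrist force passes 120 N, or if a joint passes its speed limit or range.

## Working session

There is one attempt and no reset: what is moved stays moved. The work goes in short steps, Python scripts to look and compute and a tool call to move; the robot and the scene stay as the last step left them, time stands still between calls to the robot, and variables do not carry over. Pictures are saved under pics/ and viewed, at most 10 in all, crops included, and the job is handed in when it is done.

Besides the shell and the picture viewer there is one more tool, called after "Call:" as a command line: name --pt "numbers of a row" for each row, then --argument value for the rest. step_arm: Moves the arm, as the interface text tells. Its arguments: {"type":"object","properties":{"moves":{"type":"array"},"newtons":{"type":"number"}},"required":["moves"]}

```bash
mkdir -p pics; cat > h.py <<'E'
import numpy as np,cv2
from cell import manip
from scipy.spatial.transform import Rotation as R
def ray(c,px):
    T=np.array(c["world_from_camera"]);d=np.array([(px[0]-c["cx"])/c["fx"],(px[1]-c["cy"])/c["fy"],1.])
    return T[:3,3],T[:3,:3]@d
def at_z(c,px,z):
    o,d=ray(c,px);return o+d*(z-o[2])/d[2]
def save(c,n): cv2.imwrite("pics/"+n,c["pixels"][:,:,::-1])
E
python3 - <<'E'
from h import *
c=manip.camera("top");save(c,"top0.png")
print(np.round(c["world_from_camera"],3),c["fx"])
for t in ["blank","fence","stop","tin","glue","offcut","gouge"]:
    for r in manip.silhouettes("top",t):
        m=r["region"].astype(np.uint8);k=max(cv2.findContours(m,0,2)[0],key=cv2.contourArea)
        b=cv2.boxPoints(cv2.minAreaRect(k));z=dict(blank=.028,fence=.035,stop=.035,offcut=.028).get(t,.02)
        print(t,round(r["score"],2),np.round(r["at"]),m.sum(),[np.round(at_z(c,p,z)[:2],3).tolist() for p in b])
c=manip.camera("scene");save(c,"scene0.png")
s=manip.get_state();print(s["tool_pos"],s["tool_rot"],s["time"])
E
```

```text
[[-0.023 -0.986  0.164  0.317]
 [-1.     0.023 -0.004  0.037]
 [-0.    -0.164 -0.986  1.127]
 [ 0.     0.     0.     1.   ]] 385.5862096548825
blank 0.94 [376. 251.] 1624 [[0.341, -0.045], [0.434, -0.145], [0.361, -0.212], [0.271, -0.113]]
blank 0.74 [323. 193.] 1576 [[0.563, 0.111], [0.604, -0.018], [0.503, -0.048], [0.463, 0.08]]
blank 0.57 [442. 304.] 1722 [[0.222, -0.211], [0.287, -0.329], [0.199, -0.375], [0.136, -0.258]]
fence 0.58 [314. 150.] 2058 [[0.68, 0.327], [0.68, -0.231], [0.646, -0.229], [0.646, 0.326]]
fence 0.55 [199. 179.] 334 [[0.597, 0.428], [0.62, 0.391], [0.562, 0.355], [0.539, 0.392]]
fence 0.4 [240. 172.] 446 [[0.636, 0.293], [0.635, 0.247], [0.551, 0.246], [0.553, 0.292]]
tin 0.76 [395. 166.] 515 [[0.582, -0.14], [0.652, -0.178], [0.618, -0.238], [0.549, -0.199]]
glue 0.93 [438. 190.] 550 [[0.545, -0.265], [0.573, -0.357], [0.513, -0.371], [0.485, -0.281]]
offcut 0.67 [195. 180.] 332 [[0.599, 0.43], [0.624, 0.393], [0.567, 0.355], [0.542, 0.392]]
offcut 0.35 [317. 148.] 1931 [[0.682, 0.329], [0.685, -0.23], [0.648, -0.228], [0.646, 0.327]]
gouge 0.69 [322. 114.] 357 [[0.761, 0.164], [0.794, -0.055], [0.77, -0.058], [0.737, 0.16]]
[0.25180358 0.59918437 0.22960948] [ 1.97590873e-01  9.80284572e-01 -7.57659170e-05  5.10964570e-06] 0.45
```

View pics/top0.png

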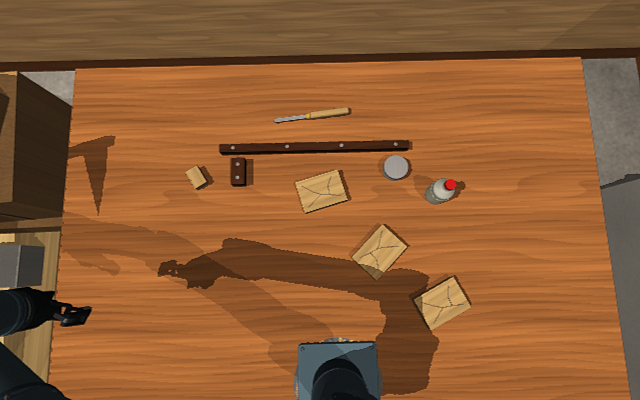

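```bash
python3 - <<'E'
import cv2
i=cv2.imread("pics/top0.png")[120:330,170:480];cv2.imwrite("pics/crop0.png",cv2.resize(i,None,fx=2.5,fy=2.5,interpolation=2))
E
```

```text
(no output)
```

View pics/crop0.png

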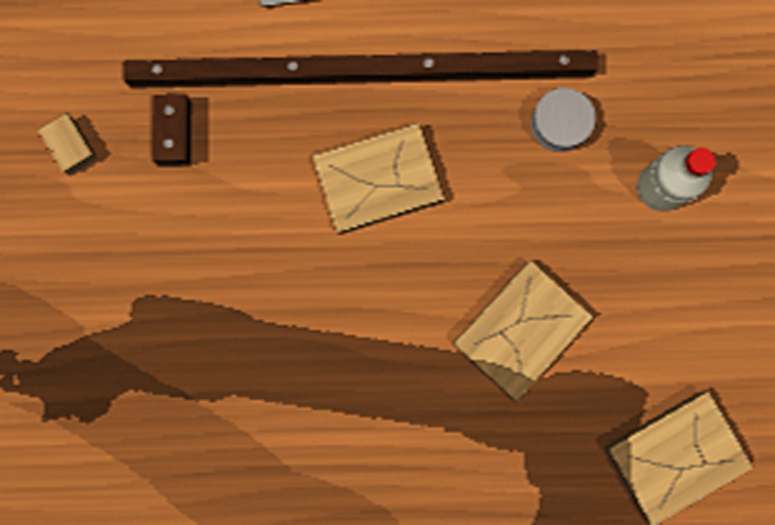

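The top view shows three antler boards: (323,193), (376,251) and (442,304). The leftmost, at (323,193), is the target, with its centre at about (0.53, 0.03). The crop confirms it lies left of the other two, with its left end turned towards the robot. The stop is at the left end of the fence (240,172), its inner face at y≈0.252. The fence face is at x≈0.655. I'll use the open fingers as a two-point pusher.

Call:
step_arm --pt "1 -0.38 -0.446 0 0 0 -22.8" --pt "1 -0.38 -0.446 0 0 0 -22.8" --pt "1 -0.38 -0.446 0 0 0 -22.8" --pt "1 -0.38 -0.446 0 0 0 -22.8" --pt "1 -0.38 -0.446 0 0 0 -22.8" --pt "1 -0.38 -0.446 0 0 0 -22.8" --pt "1 -0.38 -0.446 0 0 0 -22.8" --pt "1 -0.38 -0.446 0 0 0 -22.8"

```text
time: 1.12
tool_pos: [0.3532, 0.2797, 0.23]
tool_rot: [-0.0, 1.0, 0.0, 0.0]
ft_force: [0.0, -0.1, 0.8]
width: 0.0856
grip_force: 0.0
```

Call:
step_arm --pt "1 -0.077 -0.24 0 0 0 0" --pt "1 -0.077 -0.24 0 0 0 0" --pt "1 -0.077 -0.24 0 0 0 0" --pt "1 -0.077 -0.24 0 0 0 0" --pt "1 -0.077 -0.24 0 0 0 0" --pt "1 -0.077 -0.24 0 0 0 0" --pt "1 -0.077 -0.24 0 0 0 0" --pt "1 -0.077 -0.24 0 0 0 0"

```text
time: 1.78
tool_pos: [0.4304, 0.0393, 0.2299]
tool_rot: [0.003, 1.0, -0.0, 0.0]
ft_force: [-1.2, 1.4, -0.4]
width: 0.0853
grip_force: 0.0
```

Call:
step_arm --pt "1 0 0 0.04 0 0 0" --pt "1 0 0 0.08 0 0 0" --pt "1 0 0 0.12 0 0 0" --pt "1 0 0 0.15 0 0 0" --pt "1 0 0 0.18 0 0 0" --pt "1 0 0 0.19 0 0 0" --pt "1 0 0 0.19 0 0 0" --pt "1 0 0 0.19 0 0 0"

```text
time: 2.45
tool_pos: [0.43, 0.0425, 0.0402]
tool_rot: [-0.001, 1.0, 0.0, -0.0]
ft_force: [0.1, -0.5, 0.1]
width: 0.0856
grip_force: 0.0
```

```bash
python3 - <<'E'
from h import *
c=manip.camera("scene");T=np.array(c["world_from_camera"])
p=np.linalg.inv(T)@[.46,.04,.04,1];u,v=int(c["fx"]*p[0]/p[2]+c["cx"]),int(c["fy"]*p[1]/p[2]+c["cy"]);print(u,v)
x0,y0=max(0,u-130),max(0,v-90)
cv2.imwrite("pics/s1.png",cv2.resize(c["pixels"][y0:y0+180,x0:x0+260,::-1],None,fx=3,fy=3,interpolation=2))
print(manip.get_state()["tool_pos"])
E
```

```text
333 198
[0.43080798 0.0424017  0.04090441]
```

View pics/s1.png

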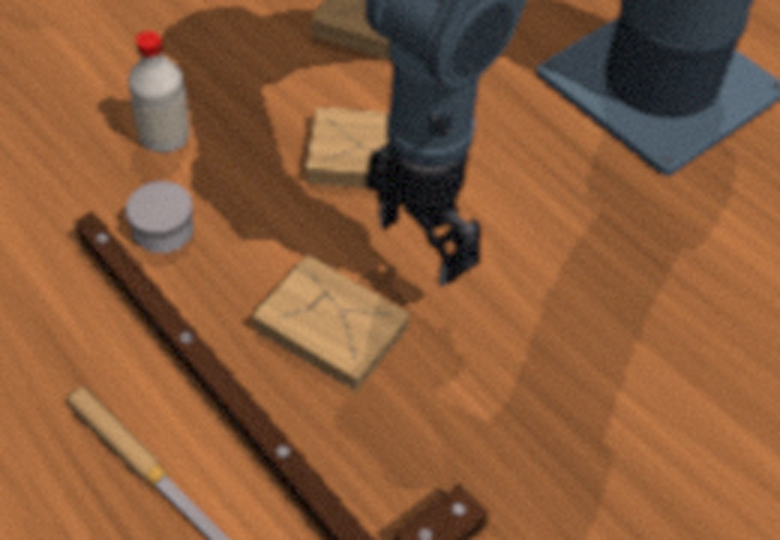

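The scene crop shows the open fingers just on the robot's side of the blank (blank at crop 330,320; fingertips at 450,275), still above the bench. I'll lower gently, watching the force.

Call:
step_arm --pt "1 0 0 0.005 0 0 0" --pt "1 0 0 0.01 0 0 0" --pt "1 0 0 0.014 0 0 0" --pt "1 0 0 0.017 0 0 0" --pt "1 0 0 0.019 0 0 0" --pt "1 0 0 0.019 0 0 0"

```text
time: 3.0
tool_pos: [0.4297, 0.0415, 0.0204]
tool_rot: [-0.0, 1.0, -0.0, -0.0]
ft_force: [0.0, 0.7, -0.7]
width: 0.0855
grip_force: 0.0
```

Call:
step_arm --pt "1 -0.01 0 0 0 0 0" --pt "1 -0.02 0 0 0 0 0" --pt "1 -0.028 0 0 0 0 0" --pt "1 -0.034 0 0 0 0 0" --pt "1 -0.04 0 0 0 0 0" --pt "1 -0.046 0 0 0 0 0" --pt "1 -0.052 0 0 0 0 0" --pt "1 -0.058 0 0 0 0 0"

```text
time: 3.67
tool_pos: [0.4884, 0.0416, 0.0207]
tool_rot: [-0.0, 1.0, -0.0, -0.0]
ft_force: [-0.5, -0.1, -0.3]
width: 0.0857
grip_force: 0.0
```

Call:
step_arm --pt "1 -0.006 0 0 0 0 0" --pt "1 -0.012 0 0 0 0 0" --pt "1 -0.018 0 0 0 0 0" --pt "1 -0.024 0 0 0 0 0" --pt "1 -0.03 0 0 0 0 0" --pt "1 -0.036 0 0 0 0 0" --pt "1 -0.042 0 0 0 0 0" --pt "1 -0.048 0 0 0 0 0"

```text
time: 4.33
tool_pos: [0.5364, 0.0416, 0.0207]
tool_rot: [-0.0, 1.0, 0.0, 0.0]
ft_force: [0.1, 0.2, -0.3]
width: 0.0854
grip_force: 0.0
```

```bash
cat >> h.py <<'E'
def blank(c,thing="blank"):
    out=[]
    for r in manip.silhouettes("top",thing):
        m=r["region"].astype(np.uint8);k=max(cv2.findContours(m,0,2)[0],key=cv2.contourArea)
        w=np.array([at_z(c,p,.028)[:2] for p in k[:,0].astype(float)])
        q=cv2.minAreaRect((w*1000).astype(np.float32));out.append((round(r["score"],2),np.round(q[0]),np.round(q[1]),round(q[2],1)))
    return out
E
python3 - <<'E'
from h import *
c=manip.camera("top")
for b in blank(c): print(b)
cv2.imwrite("pics/t2.png",cv2.resize(c["pixels"][130:250,200:440,::-1],None,fx=3,fy=3,interpolation=2))
E
```

```text
(0.79, array([ 211., -293.]), array([ 99., 132.]), 28.3)
(0.59, array([ 354., -128.]), array([ 92., 131.]), 45.3)
```

View pics/t2.png

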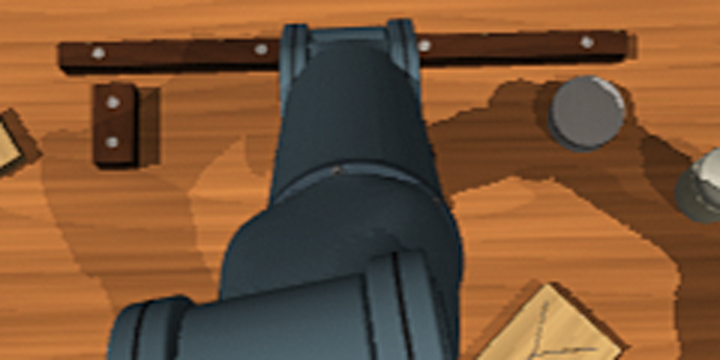

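The top view shows the arm hiding the blank (only fence, stop and tin visible), so I'll check from the scene camera.

```bash
python3 - <<'E'
from h import *
c=manip.camera("scene")
cv2.imwrite("pics/s2.png",cv2.resize(c["pixels"][120:320,210:450,::-1],None,fx=3,fy=3,interpolation=2))
E
```

```text
(no output)
```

View pics/s2.png

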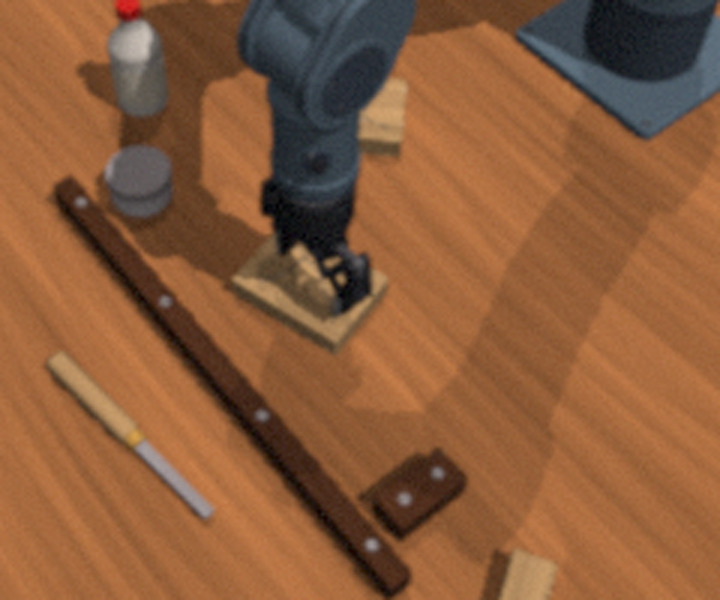

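The scene shows the fingers standing over the blank (blank corners at crop 232,285 / 335,350 / 388,285, unmoved), so the open tips are higher than I assumed. I'll measure the tip height.

```bash
python3 - <<'E'
from h import *
c=manip.camera("scene");T=np.array(c["world_from_camera"])
def pr(p):
    q=np.linalg.inv(T)@[*p,1];return np.round([c["fx"]*q[0]/q[2]+c["cx"],c["fy"]*q[1]/q[2]+c["cy"]])
for z in (.01,.03,.04,.05): print(z,*[pr((.536,y,z)) for y in(.0853,.0983)])
print("tip px",(345/3+210,312/3+120))
for p in [(.467,.08,.028),(.563,.111,.028),(.604,-.018,.028)]:print(pr(p))
s=manip.get_state();print(s["tool_pos"],s["joint_positions"],s["ft_force"])
E
```

```text
0.01 [324. 227.] [326. 230.]
0.03 [324. 223.] [326. 226.]
0.04 [324. 221.] [327. 224.]
0.05 [324. 220.] [327. 222.]
tip px (325.0, 224.0)
[340. 211.]
[322. 234.]
[285. 213.]
[0.53573689 0.04154679 0.02061318] [-0.25872522  0.67332113  0.12642027  1.95570903 -0.15824413  0.52221966
  1.54865523] [ 0.27827913 -0.71101892 -1.57618486]
```

Call:
step_arm --pt "1 0 0 -0.01 0 0 0" --pt "1 0.03 0 -0.01 0 0 0" --pt "1 0.07 0 -0.01 0 0 0" --pt "1 0.106 0 -0.01 0 0 0" --pt "1 0.106 0 0 0 0 0" --pt "1 0.106 0 0.003 0 0 0" --pt "1 0.106 0 0.003 0 0 0"

```text
time: 5.12
tool_pos: [0.4304, 0.0418, 0.0179]
tool_rot: [-0.0, 1.0, 0.0, 0.0]
ft_force: [0.3, -0.2, -0.1]
width: 0.0851
grip_force: 0.0
```

Call:
step_arm --pt "1 0 0 0.002 0 0 0" --pt "1 0 0 0.003 0 0 0" --pt "1 0 0 0.004 0 0 0" --pt "1 0 0 0.004 0 0 0"

```text
time: 5.45
tool_pos: [0.4305, 0.0416, 0.0137]
tool_rot: [0.0, 1.0, -0.0, 0.0]
ft_force: [-0.3, -0.6, 0.1]
width: 0.085
grip_force: 0.0
```

Call:
step_arm --pt "1 0 0 0.002 0 0 0" --pt "1 0 0 0.003 0 0 0" --pt "1 0 0 0.004 0 0 0" --pt "1 0 0 0.004 0 0 0"

```text
time: 5.78
tool_pos: [0.4298, 0.0416, 0.0095]
tool_rot: [-0.0, 1.0, -0.0, -0.0]
ft_force: [0.4, -1.4, -0.5]
width: 0.0852
grip_force: 0.0
```

Call:
step_arm --pt "1 0 0 0.002 0 0 0" --pt "1 0 0 0.003 0 0 0" --pt "1 0 0 0.004 0 0 0" --pt "1 0 0 0.004 0 0 0"

```text
time: 6.12
tool_pos: [0.4297, 0.0416, 0.0055]
tool_rot: [-0.0, 1.0, -0.0, -0.0]
ft_force: [-0.0, 0.5, -0.0]
width: 0.0856
grip_force: 0.0
```

```bash
python3 - <<'E'
from h import *
c=manip.camera("scene")
cv2.imwrite("pics/s3.png",cv2.resize(c["pixels"][130:250,260:400,::-1],None,fx=4.9,fy=4.9,interpolation=2))
T=np.array(c["world_from_camera"])
def pr(p):
    q=np.linalg.inv(T)@[*p,1];return np.round((np.array([c["fx"]*q[0]/q[2]+c["cx"]-260,c["fy"]*q[1]/q[2]+c["cy"]-130]))*4.9)
for z in (0,.01,.02,.03,.04): print(z,*[pr((.43,y,z)) for y in(.0845,.0985)])
E
```

```text
0 [438. 395.] [453. 409.]
0.01 [439. 386.] [454. 400.]
0.02 [441. 377.] [455. 391.]
0.03 [442. 368.] [457. 382.]
0.04 [443. 359.] [458. 373.]
```

View pics/s3.png

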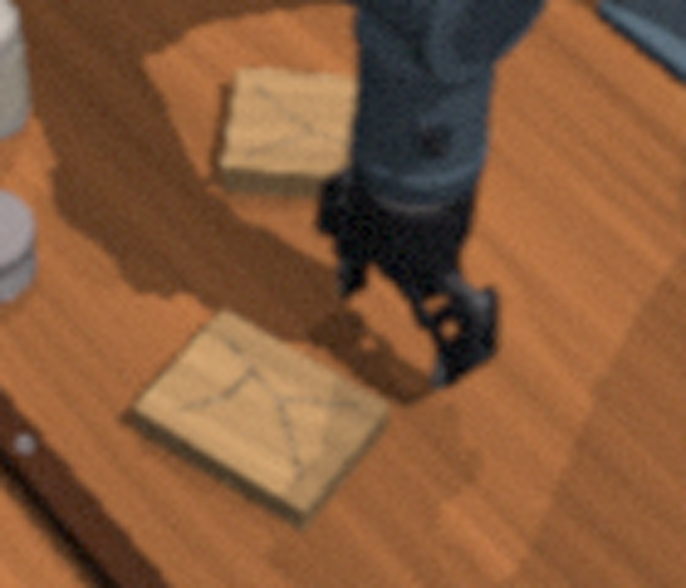

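The scene crop shows the blank untouched, with the left fingertip at crop (440,388), about 10 mm above the bench. That is low enough, so I'll push.

Call:
step_arm --pt "1 -0.008 0 0 0 0 0" --pt "1 -0.015 0 0 0 0 0" --pt "1 -0.021 0 0 0 0 0" --pt "1 -0.027 0 0 0 0 0" --pt "1 -0.033 0 0 0 0 0" --pt "1 -0.039 0 0 0 0 0" --pt "1 -0.045 0 0 0 0 0" --pt "1 -0.05 0 0 0 0 0"

```text
time: 6.83
tool_pos: [0.4804, 0.0417, 0.0056]
tool_rot: [-0.0, 1.0, 0.0, -0.0]
ft_force: [-0.2, 0.4, 0.9]
width: 0.0854
grip_force: 0.3
```

```bash
cat >> h.py <<'E'
def fit(cam="scene",z=.028):
    c=manip.camera(cam);out=[]
    for r in manip.silhouettes(cam,"blank"):
        m=r["region"].astype(np.uint8);k=max(cv2.findContours(m,0,2)[0],key=cv2.contourArea)
        h=cv2.convexHull(k)[:,0].astype(float)
        a=np.array([at_z(c,p,z)[:2] for p in h]);q=cv2.minAreaRect((a*1000).astype(np.float32))
        out.append((round(r["score"],2),np.round(q[0]),np.round(cv2.boxPoints(q)).tolist()))
    return c,out
E
python3 - <<'E'
from h import *
c,o=fit()
for x in o:print(x)
s=manip.get_state();print(s["tool_pos"],s["ft_force"])
E
```

```text
(0.84, array([545.,  34.]), [[476.0, 85.0], [512.0, -45.0], [613.0, -17.0], [577.0, 113.0]])
(0.65, array([ 402., -151.]), [[350.0, -186.0], [379.0, -209.0], [453.0, -116.0], [424.0, -93.0]])
[0.48103918 0.04170232 0.0057648 ] [ 0.42307066 -0.61245977 -0.166042  ]
```

Call:
step_arm --pt "1 -0.006 0 0 0 0 0" --pt "1 -0.012 0 0 0 0 0" --pt "1 -0.018 0 0 0 0 0" --pt "1 -0.024 0 0 0 0 0" --pt "1 -0.03 0 0 0 0 0" --pt "1 -0.036 0 0 0 0 0" --pt "1 -0.042 0 0 0 0 0" --pt "1 -0.046 0 0 0 0 0"

```text
time: 7.6
tool_pos: [0.5268, 0.0416, 0.0057]
tool_rot: [-0.0, 1.0, -0.0, 0.0]
ft_force: [-1.3, 1.0, -0.1]
width: 0.0853
grip_force: 0.4
```

Call:
step_arm --pt "1 -0.003 0 0 0 0 0" --pt "1 -0.006 0 0 0 0 0" --pt "1 -0.009 0 0 0 0 0" --pt "1 -0.009 0 0 0 0 0"

```text
time: 7.93
tool_pos: [0.5356, 0.0416, 0.0058]
tool_rot: [-0.0, 1.0, 0.0, 0.0]
ft_force: [0.1, 0.4, 0.3]
width: 0.0854
grip_force: 0.1
```

```bash
python3 - <<'E'
from h import *
c,o=fit()
for x in o:print(x)
s=manip.get_state();print(s["tool_pos"],s["ft_force"])
E
```

```text
(0.81, array([593.,  33.]), [[523.0, 88.0], [560.0, -50.0], [663.0, -22.0], [626.0, 116.0]])
(0.75, array([336., -92.]), [[278.0, -117.0], [313.0, -151.0], [394.0, -67.0], [360.0, -33.0]])
(0.47, array([777.,  62.]), [[749.0, 175.0], [778.0, -54.0], [804.0, -50.0], [776.0, 179.0]])
[0.53514985 0.04161846 0.00578169] [ 0.56494428 -0.6013711   0.56302756]
```

```bash
python3 - <<'E'
from h import *
c=manip.camera("scene")
cv2.imwrite("pics/s4.png",cv2.resize(c["pixels"][170:270,260:380,::-1],None,fx=6,fy=6,interpolation=2))
E
```

```text
(no output)
```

View pics/s4.png

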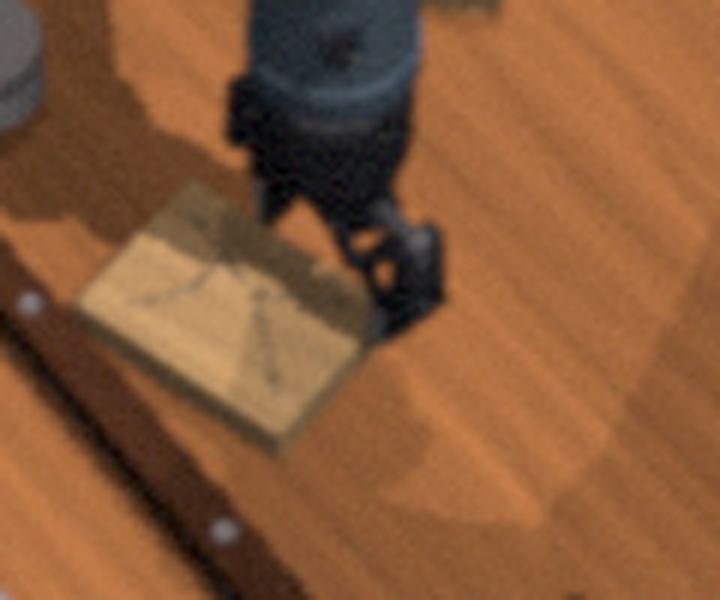

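The crop shows the corner of the blank caught beside the left finger (370,340), so it slid without turning and its far right corner is near the fence. I'll back off, shift right, and push with the left finger inside the left end.

Call:
step_arm --pt "1 0.02 0 0 0 0 0" --pt "1 0.04 0 0 0 0 0" --pt "1 0.045 -0.012 0 0 0 0" --pt "1 0.045 -0.022 0 0 0 0" --pt "1 0.045 -0.022 0 0 0 0" --pt "1 0.035 -0.022 0 0 0 0" --pt "1 0.028 -0.022 0 0 0 0" --pt "1 0.022 -0.022 0 0 0 0"

```text
time: 8.75
tool_pos: [0.5155, 0.0201, 0.006]
tool_rot: [-0.0, 1.0, 0.0, 0.001]
ft_force: [-0.4, -0.9, -0.1]
width: 0.0852
grip_force: 0.0
```

Call:
step_arm --pt "1 -0.005 0 0 0 0 0" --pt "1 -0.01 0 0 0 0 0" --pt "1 -0.015 0 0 0 0 0" --pt "1 -0.02 0 0 0 0 0" --pt "1 -0.02 0 0 0 0 0"

```text
time: 9.17
tool_pos: [0.5343, 0.0198, 0.0058]
tool_rot: [-0.0, 1.0, 0.0, 0.001]
ft_force: [0.0, -0.7, 0.2]
width: 0.0854
grip_force: 0.0
```

```bash
python3 - <<'E'
from h import *
c,o=fit()
for x in o:print(x)
s=manip.get_state();print(s["tool_pos"],s["ft_force"])
E
```

```text
(0.89, array([ 341., -100.]), [[273.0, -117.0], [320.0, -166.0], [408.0, -83.0], [361.0, -33.0]])
(0.69, array([606.,  31.]), [[543.0, 93.0], [563.0, -46.0], [668.0, -31.0], [648.0, 108.0]])
(0.38, array([ 171., -249.]), [[138.0, -261.0], [153.0, -280.0], [205.0, -237.0], [189.0, -219.0]])
[0.53313487 0.01956935 0.00568839] [-0.439492   -0.41181862  1.33278182]
```

Call:
step_arm --pt "1 -0.003 0 0 0 0 0" --pt "1 -0.006 0 0 0 0 0" --pt "1 -0.009 0 0 0 0 0" --pt "1 -0.011 0 0 0 0 0" --pt "1 -0.011 0 0 0 0 0"

```text
time: 9.68
tool_pos: [0.5445, 0.0196, 0.0058]
tool_rot: [-0.0, 1.0, 0.0, 0.0]
ft_force: [0.2, 0.2, 1.1]
width: 0.085
grip_force: 0.0
```

```bash
python3 - <<'E'
from h import *
c,o=fit()
for x in o[:2]:print(x)
s=manip.get_state();print(s["tool_pos"],s["ft_force"])
E
```

```text
(0.93, array([ 345., -101.]), [[278.0, -116.0], [327.0, -167.0], [412.0, -86.0], [363.0, -35.0]])
(0.6, array([609.,  26.]), [[557.0, 95.0], [562.0, -46.0], [661.0, -43.0], [656.0, 99.0]])
[0.54410204 0.01949392 0.0057367 ] [-0.30572393  0.29926072  0.35794351]
```

Call:
step_arm --pt "1 0.02 0 0 0 0 0" --pt "1 0.02 0 -0.04 0 0 0" --pt "1 0.02 0 -0.08 0 0 0" --pt "0.55 -0.02 -0.03 -0.1 0 0 7" --pt "0.55 -0.058 -0.06 -0.1 0 0 14" --pt "0.55 -0.058 -0.095 -0.1 0 0 21" --pt "0.55 -0.058 -0.101 -0.1 0 0 28" --pt "0.55 -0.058 -0.101 -0.1 0 0 35"

```text
time: 10.45
tool_pos: [0.6027, -0.0878, 0.1065]
tool_rot: [0.307, 0.952, -0.001, 0.002]
ft_force: [-0.8, 0.1, -0.6]
width: 0.0469
grip_force: 0.0
```

Call:
step_arm --pt "0.55 0 0 0 0 0 7" --pt "0.55 0 0 0 0 0 14" --pt "0.55 0 0 0 0 0 21" --pt "0.55 0 0 0 0 0 28" --pt "0.55 0 0 0 0 0 35" --pt "0.55 0 0 0 0 0 42" --pt "0.55 0 0 0 0 0 49" --pt "0.55 0 0 0 0 0 55"

```text
time: 11.12
tool_pos: [0.6018, -0.0813, 0.1057]
tool_rot: [0.709, 0.705, 0.0, 0.0]
ft_force: [0.8, -0.1, -0.5]
width: 0.0469
grip_force: 0.0
```

```bash
python3 - <<'E'
from h import *
s=manip.get_state();print(s["tool_pos"],R.from_quat(s["tool_rot"]).as_matrix().round(3),s["width"],s["joint_positions"])
c,o=fit()
for x in o[:2]:print(x)
c=manip.camera("top")
for b in blank(c): print(b)
E
```

```text
[ 0.60180785 -0.08129263  0.10570377] [[ 0.006  1.     0.   ]
 [ 1.    -0.006  0.   ]
 [ 0.     0.    -1.   ]] 0.046858233793158066 [-0.33804896  0.68763527  0.56622904  1.76973233 -0.48160894  0.82592694
  0.45307304]
(0.95, array([ 365., -121.]), [[277.0, -115.0], [371.0, -209.0], [453.0, -127.0], [358.0, -33.0]])
(0.93, array([609.,  26.]), [[557.0, 96.0], [562.0, -46.0], [661.0, -43.0], [656.0, 99.0]])
(0.71, array([ 211., -293.]), array([100., 136.]), 26.5)
(0.62, array([ 354., -128.]), array([ 96., 130.]), 45.9)
(0.53, array([615.,  52.]), array([69., 66.]), 3.7)
```

Call:
step_arm --pt "0.55 0 0 0.03 0 0 0" --pt "0.55 0 0 0.06 0 0 0" --pt "0.55 0 0 0.075 0 0 0" --pt "0.55 0 0 0.083 0 0 0" --pt "0.55 0 0 0.088 0 0 0" --pt "0.55 0 0 0.088 0 0 0"

```text
time: 11.82
tool_pos: [0.6019, -0.0816, 0.0175]
tool_rot: [0.707, 0.707, -0.0, -0.0]
ft_force: [0.5, -0.3, 1.6]
width: 0.0469
grip_force: 0.0
```

```bash
python3 - <<'E'
from h import *
c=manip.camera("scene")
cv2.imwrite("pics/s5.png",cv2.resize(c["pixels"][150:270,230:370,::-1],None,fx=5,fy=5,interpolation=2))
E
```

```text
(no output)
```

View pics/s5.png

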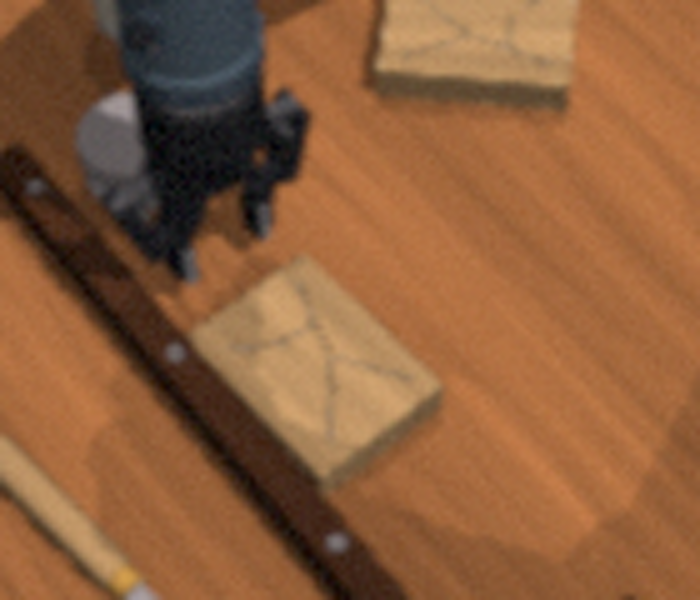

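The crop shows both fingertips (187,278) and (260,235) on the right of the blank's end, low and clear of the fence and tin, with the blank almost flush with the fence. Next I'll push it left towards the stop.

Call:
step_arm --pt "0.55 0.008 0 0 0 0 0" --pt "0.55 0.016 0 0 0 0 0" --pt "0.55 0.024 0 0 0 0 0" --pt "0.55 0.031 0 0 0 0 0" --pt "0.55 0.038 0 0 0 0 0" --pt "0.55 0.045 0 0 0 0 0" --pt "0.55 0.052 0 0 0 0 0" --pt "0.55 0.06 0 0 0 0 0"

```text
time: 12.53
tool_pos: [0.602, -0.021, 0.0178]
tool_rot: [0.707, 0.707, -0.0, 0.0]
ft_force: [0.9, -1.6, 0.5]
width: 0.0468
grip_force: 0.6
```

```bash
python3 - <<'E'
from h import *
c,o=fit()
for x in o[:3]:print(x)
s=manip.get_state();print(s["tool_pos"],s["ft_force"])
E
```

```text
(0.82, array([ 366., -119.]), [[279.0, -118.0], [378.0, -205.0], [453.0, -120.0], [354.0, -33.0]])
(0.65, array([ 213., -266.]), [[137.0, -251.0], [178.0, -335.0], [288.0, -281.0], [247.0, -197.0]])
(0.61, array([610.,  58.]), [[558.0, 130.0], [563.0, -17.0], [662.0, -13.0], [657.0, 133.0]])
[ 0.60192167 -0.0188843   0.01750765] [0.08704379 0.06624331 0.23726157]
```

Call:
step_arm --pt "0.55 0.007 0 0 0 0 0" --pt "0.55 0.014 0 0 0 0 0" --pt "0.55 0.021 0 0 0 0 0" --pt "0.55 0.028 0 0 0 0 0" --pt "0.55 0.035 0 0 0 0 0" --pt "0.55 0.042 0 0 0 0 0" --pt "0.55 0.049 0 0 0 0 0" --pt "0.55 0.056 0 0 0 0 0"

```text
time: 13.3
tool_pos: [0.6018, 0.0354, 0.0177]
tool_rot: [0.707, 0.707, -0.0, -0.0]
ft_force: [-0.1, -0.8, 0.3]
width: 0.0471
grip_force: 0.5
```

Call:
step_arm --pt "0.55 0.008 0 0 0 0 0" --pt "0.55 0.016 0 0 0 0 0" --pt "0.55 0.024 0 0 0 0 0" --pt "0.55 0.032 0 0 0 0 0" --pt "0.55 0.04 0 0 0 0 0" --pt "0.55 0.048 0 0 0 0 0" --pt "0.55 0.056 0 0 0 0 0" --pt "0.55 0.06 0 0 0 0 0"

```text
time: 13.97
tool_pos: [0.6018, 0.0965, 0.0176]
tool_rot: [0.707, 0.708, 0.0, -0.0]
ft_force: [0.8, -0.5, 0.6]
width: 0.0471
grip_force: 0.5
```

```bash
python3 - <<'E'
from h import *
c,o=fit()
for x in o[:3]:print(x)
s=manip.get_state();print(s["tool_pos"],s["ft_force"])
E
```

```text
(0.58, array([609., 176.]), [[560.0, 108.0], [656.0, 107.0], [657.0, 245.0], [562.0, 246.0]])
(0.54, array([ 244., -324.]), [[177.0, -324.0], [199.0, -374.0], [311.0, -324.0], [289.0, -275.0]])
[0.60174659 0.09619998 0.01756875] [0.88997505 0.51186826 0.2354206 ]
```

Call:
step_arm --pt "0.55 0.003 0 0 0 0 0" --pt "0.55 0.006 0 0 0 0 0" --pt "0.55 0.008 0 0 0 0 0" --pt "0.55 0.01 0 0 0 0 0" --pt "0.55 0.01 0 0 0 0 0"

```text
time: 14.48
tool_pos: [0.6019, 0.105, 0.0177]
tool_rot: [0.707, 0.707, 0.0, -0.0]
ft_force: [-0.0, -0.1, -0.4]
width: 0.0469
grip_force: 0.0
```

Call:
step_arm --pt "0.55 0.001 0 0 0 0 0" --pt "0.55 0.002 0 0 0 0 0" --pt "0.55 0.002 0 0 0 0 0"

```text
time: 14.73
tool_pos: [0.6019, 0.1067, 0.0177]
tool_rot: [0.707, 0.707, 0.0, 0.0]
ft_force: [-0.4, -0.6, 0.3]
width: 0.0468
grip_force: 0.1
```

Call:
step_arm --pt "0.55 0.001 0 0 0 0 0" --pt "0.55 0.002 0 0 0 0 0" --pt "0.55 0.002 0 0 0 0 0"

```text
time: 14.98
tool_pos: [0.6018, 0.1089, 0.0177]
tool_rot: [0.707, 0.707, 0.0, -0.0]
ft_force: [0.2, -0.5, 0.3]
width: 0.0469
grip_force: 0.2
```

Call:
step_arm --pt "0.55 0.001 0 0 0 0 0" --pt "0.55 0.002 0 0 0 0 0" --pt "0.55 0.002 0 0 0 0 0"

```text
time: 15.23
tool_pos: [0.6019, 0.1109, 0.0177]
tool_rot: [0.707, 0.707, 0.0, -0.0]
ft_force: [0.1, -0.4, -0.1]
width: 0.0472
grip_force: 0.1
```

Call:
step_arm --pt "0.55 0.001 0 0 0 0 0" --pt "0.55 0.002 0 0 0 0 0" --pt "0.55 0.002 0 0 0 0 0"

```text
time: 15.48
tool_pos: [0.6019, 0.1129, 0.0177]
tool_rot: [0.707, 0.707, 0.0, -0.0]
ft_force: [-0.5, 0.2, 0.8]
width: 0.0469
grip_force: 0.1
```

Call:
step_arm --pt "0.55 0.001 0 0 0 0 0" --pt "0.55 0.002 0 0 0 0 0" --pt "0.55 0.002 0 0 0 0 0"

```text
time: 15.73
tool_pos: [0.6019, 0.1149, 0.0177]
tool_rot: [0.707, 0.707, 0.0, -0.0]
ft_force: [-0.7, -0.5, -1.2]
width: 0.0466
grip_force: 0.0
```

Call:
step_arm --pt "0.55 0.001 0 0 0 0 0" --pt "0.55 0.002 0 0 0 0 0" --pt "0.55 0.002 0 0 0 0 0"

```text
time: 15.98
tool_pos: [0.6018, 0.115, 0.0177]
tool_rot: [0.707, 0.707, -0.001, 0.001]
ft_force: [-0.8, -4.7, 1.7]
width: 0.0464
grip_force: 2.4
```

Call:
step_arm --pt "0.55 0.001 0 0 0 0 0" --pt "0.55 0.002 0 0 0 0 0" --pt "0.55 0.002 0 0 0 0 0"

```text
time: 16.23
tool_pos: [0.6017, 0.1151, 0.0177]
tool_rot: [0.708, 0.706, -0.001, 0.001]
ft_force: [0.4, -8.3, 0.9]
width: 0.0473
grip_force: 4.3
```

```bash
python3 - <<'E'
from h import *
c,o=fit()
for x in o[:3]:print(x)
cv2.imwrite("pics/s6.png",cv2.resize(c["pixels"][190:310,260:400,::-1],None,fx=5,fy=5,interpolation=2))
E
```

```text
(0.87, array([ 236., -312.]), [[162.0, -298.0], [200.0, -378.0], [309.0, -327.0], [271.0, -247.0]])
(0.6, array([611., 193.]), [[563.0, 261.0], [563.0, 126.0], [658.0, 126.0], [658.0, 261.0]])
```

View pics/s6.png

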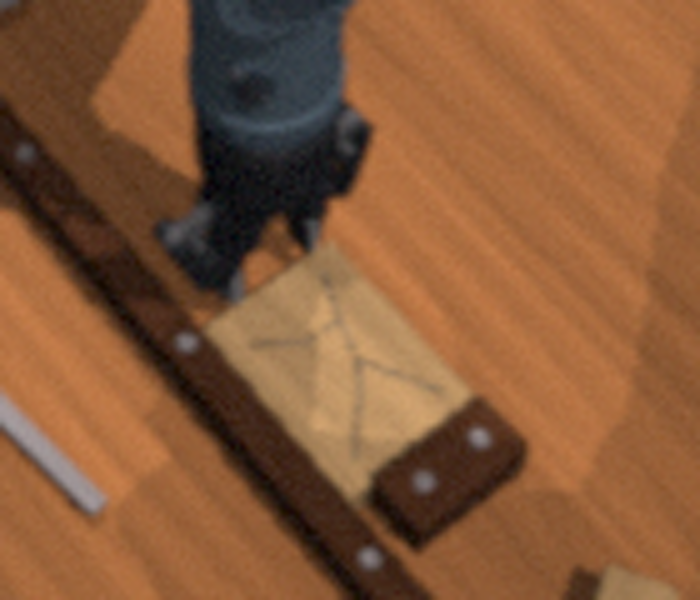

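The crop shows the blank's end tight against the stop (430,430) and its long side along the fence, with 8 N at contact. Now I'll push again from the near side to seat the fence side.

Call:
step_arm --pt "0.55 -0.01 0 0 0 0 0" --pt "0.55 -0.025 0 0 0 0 0" --pt "0.55 -0.025 0 -0.04 0 0 0" --pt "0.55 -0.025 0 -0.08 0 0 0" --pt "0.8 0.0 -0.03 -0.1 0 0 -7" --pt "0.8 0.03 -0.06 -0.1 0 0 -14" --pt "0.8 0.06 -0.087 -0.1 0 0 -21" --pt "0.8 0.071 -0.087 -0.1 0 0 -28"

```text
time: 17.0
tool_pos: [0.5091, 0.1946, 0.1176]
tool_rot: [0.51, 0.86, 0.0, -0.003]
ft_force: [0.4, 0.4, -0.8]
width: 0.0685
grip_force: 0.0
```

Call:
step_arm --pt "0.8 0 0 0 0 0 -7" --pt "0.8 0 0 0 0 0 -14" --pt "0.8 0 0 0 0 0 -21" --pt "0.8 0 0 0 0 0 -28" --pt "0.8 0 0 0 0 0 -35" --pt "0.8 0 0 0 0 0 -42" --pt "0.8 0 0 0 0 0 -49" --pt "0.8 0 0 0 0 0 -56"

```text
time: 17.67
tool_pos: [0.515, 0.1892, 0.1179]
tool_rot: [0.049, 0.999, 0.0, 0.0]
ft_force: [-0.2, -1.3, -0.5]
width: 0.0687
grip_force: 0.0
```

Call:
step_arm --pt "0.8 0 0 0 0 0 -6" --pt "0.8 0 0 0 0 0 -6" --pt "0.8 0 0 0 0 0 -6"

```text
time: 17.92
tool_pos: [0.515, 0.1891, 0.1178]
tool_rot: [0.002, 1.0, 0.0, 0.0]
ft_force: [-0.4, -0.4, -0.9]
width: 0.0681
grip_force: 0.0
```

Call:
step_arm --pt "0.8 0 0 0.035 0 0 0" --pt "0.8 0 0 0.07 0 0 0" --pt "0.8 0 0 0.09 0 0 0" --pt "0.8 0 0 0.1 0 0 0" --pt "0.8 0 0 0.106 0 0 0" --pt "0.8 0 0 0.106 0 0 0"

```text
time: 18.42
tool_pos: [0.5147, 0.1894, 0.0112]
tool_rot: [0.001, 1.0, -0.0, -0.0]
ft_force: [-0.6, -0.2, 0.1]
width: 0.0682
grip_force: 0.0
```

Call:
step_arm --pt "0.8 -0.006 0 0 0 0 0" --pt "0.8 -0.012 0 0 0 0 0" --pt "0.8 -0.018 0 0 0 0 0" --pt "0.8 -0.024 0 0 0 0 0" --pt "0.8 -0.028 0 0 0 0 0" --pt "0.8 -0.028 0 0 0 0 0"

```text
time: 18.92
tool_pos: [0.5445, 0.1896, 0.0122]
tool_rot: [0.0, 1.0, 0.0, 0.001]
ft_force: [0.4, -0.6, -0.4]
width: 0.0688
grip_force: 0.0
```

Call:
step_arm --pt "0.8 -0.002 0 0 0 0 0" --pt "0.8 -0.004 0 0 0 0 0" --pt "0.8 -0.004 0 0 0 0 0"

```text
time: 19.17
tool_pos: [0.5471, 0.1896, 0.0117]
tool_rot: [-0.0, 1.0, 0.0, 0.0]
ft_force: [0.4, 0.1, 0.5]
width: 0.0685
grip_force: 0.0
```

Call:
step_arm --pt "0.8 -0.002 0 0 0 0 0" --pt "0.8 -0.004 0 0 0 0 0" --pt "0.8 -0.004 0 0 0 0 0"

```text
time: 19.42
tool_pos: [0.5511, 0.1896, 0.0117]
tool_rot: [-0.0, 1.0, 0.0, 0.0]
ft_force: [0.0, -0.5, 0.7]
width: 0.068
grip_force: 0.0
```

Call:
step_arm --pt "0.8 -0.001 0 0 0 0 0" --pt "0.8 -0.002 0 0 0 0 0" --pt "0.8 -0.002 0 0 0 0 0"

```text
time: 19.67
tool_pos: [0.5517, 0.1896, 0.0115]
tool_rot: [-0.0, 1.0, -0.0, -0.001]
ft_force: [-4.5, -0.7, 2.3]
width: 0.0684
grip_force: 1.9
```

Call:
step_arm --pt "0.8 -0.001 0 0 0 0 0" --pt "0.8 -0.002 0 0 0 0 0" --pt "0.8 -0.002 0 0 0 0 0"

```text
time: 19.92
tool_pos: [0.5518, 0.1896, 0.0112]
tool_rot: [-0.0, 1.0, -0.0, -0.003]
ft_force: [-8.7, -0.4, 6.2]
width: 0.0679
grip_force: 4.3
```

Call:
step_arm --pt "0.8 -0.001 0 0 0 0 0" --pt "0.8 -0.002 0 0 0 0 0" --pt "0.8 -0.002 0 0 0 0 0"

```text
time: 20.17
tool_pos: [0.5517, 0.1896, 0.0108]
tool_rot: [-0.0, 1.0, -0.001, -0.005]
ft_force: [-13.3, 0.4, 7.5]
width: 0.0682
grip_force: 6.5
```

The blank is firmly against the fence. I'll back off, go round to the end once more for a confirming push on the stop, and then look.

Call:
step_arm --pt "0.8 0.01 0 0 0 0 0" --pt "0.8 0.025 0 0 0 0 0" --pt "0.8 0.025 0 -0.04 0 0 0" --pt "0.8 0.025 0 -0.08 0 0 0" --pt "0.55 0.0 -0.03 -0.11 0 0 7" --pt "0.55 -0.03 -0.065 -0.11 0 0 14" --pt "0.55 -0.044 -0.1 -0.11 0 0 21" --pt "0.55 -0.044 -0.11 -0.11 0 0 28"

```text
time: 20.83
tool_pos: [0.6056, 0.0729, 0.1239]
tool_rot: [0.247, 0.969, -0.001, 0.004]
ft_force: [-0.5, -0.8, 0.1]
width: 0.0464
grip_force: 0.0
```

Call:
step_arm --pt "0.55 0 0 0 0 0 7" --pt "0.55 0 0 0 0 0 14" --pt "0.55 0 0 0 0 0 21" --pt "0.55 0 0 0 0 0 28" --pt "0.55 0 0 0 0 0 35" --pt "0.55 0 0 0 0 0 42" --pt "0.55 0 0 0 0 0 49" --pt "0.55 0 0 0 0 0 56"

```text
time: 21.5
tool_pos: [0.6015, 0.0795, 0.1219]
tool_rot: [0.671, 0.741, 0.0, 0.001]
ft_force: [0.4, 0.0, -0.0]
width: 0.0469
grip_force: 0.0
```

Call:
step_arm --pt "0.55 0 0 0 0 0 6" --pt "0.55 0 0 0 0 0 6" --pt "0.55 0 0 0 0 0 6"

```text
time: 21.75
tool_pos: [0.6012, 0.0796, 0.1217]
tool_rot: [0.706, 0.708, 0.0, 0.0]
ft_force: [-0.4, 0.1, 0.3]
width: 0.0471
grip_force: 0.0
```

Pads will be at y≈0.09 and the blank's end is at 0.126; lower to z≈0.018 and push until it bears.

Call:
step_arm --pt "0.55 0 0 0.035 0 0 0" --pt "0.55 0 0 0.07 0 0 0" --pt "0.55 0 0 0.09 0 0 0" --pt "0.55 0 0 0.1 0 0 0" --pt "0.55 0 0 0.104 0 0 0" --pt "0.55 0.01 0 0.104 0 0 0" --pt "0.55 0.02 0 0.104 0 0 0" --pt "0.55 0.03 0 0.104 0 0 0"

```text
time: 22.42
tool_pos: [0.6021, 0.1115, 0.0192]
tool_rot: [0.707, 0.708, 0.001, 0.0]
ft_force: [0.1, 0.2, 0.4]
width: 0.0469
grip_force: 0.0
```

Call:
step_arm --pt "0.55 0.002 0 0 0 0 0" --pt "0.55 0.004 0 0 0 0 0" --pt "0.55 0.004 0 0 0 0 0"

```text
time: 22.67
tool_pos: [0.6013, 0.1144, 0.0184]
tool_rot: [0.707, 0.708, 0.001, 0.0]
ft_force: [0.2, 0.5, -0.7]
width: 0.0468
grip_force: 0.0
```

Call:
step_arm --pt "0.55 0.001 0 0 0 0 0" --pt "0.55 0.002 0 0 0 0 0" --pt "0.55 0.003 0 0 0 0 0" --pt "0.55 0.003 0 0 0 0 0"

```text
time: 23.0
tool_pos: [0.6009, 0.115, 0.0178]
tool_rot: [0.707, 0.707, -0.001, 0.001]
ft_force: [-1.5, -4.5, 2.0]
width: 0.0471
grip_force: 2.3
```

Contact came at the same 0.115, so the blank is home on the stop. Moving clear.

Call:
step_arm --pt "0.55 -0.012 0 0 0 0 0" --pt "0.55 -0.03 0 0 0 0 0" --pt "0.55 -0.03 0 -0.04 0 0 0" --pt "0.55 -0.03 0 -0.08 0 0 0" --pt "0.55 -0.03 0 -0.12 0 0 0" --pt "0.55 -0.05 -0.03 -0.16 0 0 0" --pt "0.55 -0.09 -0.06 -0.2 0 0 0" --pt "0.55 -0.12 -0.09 -0.22 0 0 0"

```text
time: 23.67
tool_pos: [0.5335, 0.0208, 0.2194]
tool_rot: [0.706, 0.708, 0.001, 0.0]
ft_force: [0.9, 0.6, 1.9]
width: 0.0473
grip_force: 0.0
```

Call:
step_arm --pt "0.55 -0.04 -0.02 0 0 0 0" --pt "0.55 -0.08 -0.04 0 0 0 0" --pt "0.55 -0.1 -0.05 0 0 0 0" --pt "0.55 -0.1 -0.05 0 0 0 0" --pt "0.55 -0.1 -0.05 0 0 0 0"

```text
time: 24.08
tool_pos: [0.4826, -0.0806, 0.2177]
tool_rot: [0.708, 0.706, 0.001, -0.0]
ft_force: [0.9, 0.1, -0.6]
width: 0.047
grip_force: 0.0
```

```bash
python3 - <<'E'
from h import *
c=manip.camera("scene");t=manip.camera("top")
a=cv2.resize(c["pixels"][210:310,280:380,::-1],(500,500),interpolation=2)
b=cv2.resize(t["pixels"][120:220,180:280,::-1],(300,300),interpolation=2)
b2=cv2.resize(t["pixels"][100:220,170:470,::-1],(300,120),interpolation=2)
im=np.zeros((500,800,3),np.uint8);im[:,:500]=a;im[:300,500:]=b;im[300:420,500:]=b2
cv2.imwrite("pics/f.png",im)
for n in["tin","glue","offcut","gouge"]:
    r=manip.find_in("top",n);print(n,[np.round(x["at"]) for x in r[:2]])
for x in blank(t):print(x)
print(manip.get_state()["tool_pos"])
E
```

```text
tin []
glue [array([441., 191.])]
offcut [array([197., 178.]), array([268., 167.])]
gouge [array([322., 116.])]
(0.88, array([ 211., -294.]), array([ 99., 134.]), 27.4)
[ 0.48363947 -0.0784389   0.21726805]
```

View pics/f.png

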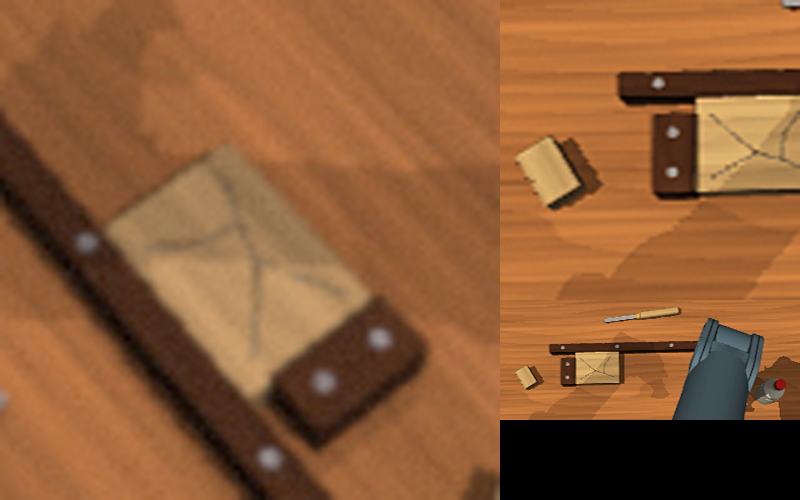

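The final picture shows the blank flush against the fence and tight against the stop: seam at (270,390) in the scene crop and (695,140) in the top crop. The glue, offcut and gouge are where they were. The tin is hidden by the arm here, but nothing came near it.

```bash
python3 -c "
from cell import manip
print(manip.sign_off())"
```

```text
the job is handed in; nothing more can be done
None
```

The blank lies flush against the fence with its end up against the stop block, the arm is clear of it, and the job is handed in; the glue, offcut and gouge have not moved, while the tin was hidden in the last picture but nothing went near it.

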